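Rock a tight module out of its test base

TASK

Take the tall grip of the module plugged into the loose metal test base and free it: it fits too tightly for a straight pull, which would only lift the base off the bench, so rock it side to side along its length, tipping up one end and then the other at least twice each by a few degrees, while easing it upward. Leave the base standing on the bench where it is and the bin, screwdriver and meter alone. Finish while still holding the module still and level in the gripper, just clear of its pocket and straight above it, with one to three centimetres of air between the module's underside and the base's top.

Things in the scene. Friction and masses are not known exactly. Their poses are not given: they have to be found in the camera images.
- module: Plug-in module, about 0.2 kg. Lower part, a grey block 70 (its x) x 36 (y) x 36 mm tall; on it, centred, a black ribbed grip 44 (x) x 24 (y) x 44 mm tall; 80 mm in all. Origin: centre of the underside; z up, x along its length. Starts fully seated, its axes along the base's: underside 10 mm above the bench, 32 mm below the base's top.
- module_grip (a point): Point in the middle of the black grip, 62 mm above the module's underside (72 mm above the bench at the start), where to pinch it across its 24 mm (y).
- base: Aluminium test base, 170 (its x) x 100 (y) x 42 mm tall, 1.0 kg, standing loose on the bench. Origin: centre of its underside, z up. Pocket in its middle: 84 (x) x 39 (y) mm, floor 10 mm above the bench; the module has 1.5 mm of play each side in y and 7 mm at each end. Four brass terminals 10 mm tall on top, 68 mm in x and 32 mm in y from the middle.
- bar_a (a point): Centre of the copper contact bar at the -x end of the pocket, 26 mm above the bench: a round bar along y, sprung along x (1.5 N per mm, about 12 N at rest), that presses the module's end face and holds that end by friction, about 6 to 8 N (varies). It lets go once the module has risen about 16 mm.
- bar_b (a point): The same at the +x end. If one end slides up while the other slides down or stays, only one bar or neither pulls up on the base; lifting without tilt pulls on both, 12 N or more, and lifts the base. Tipping about 6 degrees each way about the middle between the bars, while rising about 4 mm with each swing, walks the module out.
- pocket (a point): Centre of the pocket's mouth, level with the base's top, 42 mm above the bench; axes as the base's.
- bin: Blue open plastic bin 130 x 100 x 40 mm, beside the base; leave alone. Origin: centre of its underside.
- screwdriver: Screwdriver lying beside the base; leave alone. Origin: centre of its underside.
- meter: Yellow hand meter lying flat, 85 x 150 x 32 mm, beyond the base; leave alone. Origin: centre of its underside.
Not all that is in view belongs to the job. What is shaped like the module but orange or turquoise is not meant.

How it is judged:
By the outcome, as a careful person would: the job done as asked, in the order asked, and still so for the second after the job is handed in, while the arm keeps its last pose, push and grip.
It also fails if it takes over 43 s, if anything falls off the work surface, if the arm or the gripper's body presses on something with over 40 N, if the wrist force passes 120 N, or if a joint passes its speed limit or range.

ROBOT

A 6-joint arm with a two-finger parallel gripper is mounted at the origin on the work surface. World frame = base frame: x ahead of the robot, y to its left, z up, the work surface at z = 0. Lengths are in mm, angles in rad, forces in N, time in s.
With the tool pointing down it reaches from about 400 to 825 mm from the base axis. Payload 7 kg.
Tool frame: the origin (TCP) lies at the very end of the fingers, on their centre line; the grasp point (between the pads) lies 19 mm behind it; z points along the fingers, y is the direction in which the jaws open and shut (so a half turn about z gives the same grasp; the last joint's range is limited). The gripper opens to 88 mm and grips with 3 to 60 N. Pads are 19 mm wide; open, the fingers measure 130 mm over their backs; the gripper's body (78 mm by 193 mm) begins 47 mm behind the grasp point.
Start: joints at [-0.838, 0.359, 0.012, 0, -1.224, -0.288], TCP at [290.409, -609.309, 226.561] pointing down, gripper open.
Joint ranges: [-3.07, 3.07], [-1.43, 2.12], [-1.02, 1.25], [-3.03, 1.67], [-3.05, -0], [-3.03, 3.03]. Speed limits (rad/s): [2.39, 2.39, 3.01, 3.14, 3.14, 3.14].

INTERFACE

Orientations are given as a unit quaternion [x, y, z, w].
In Python, from plant import bot gives the robot as it stands. Calls block until the motion is done:
- bot.move_ptp(position, orientation): joint-space move of the TCP to a pose.
- bot.line_to(position, velocity=150, ori=None): straight line of the TCP; ori=None keeps the orientation; velocity is the mean speed in mm/s.
- bot.move_joints(angles): joint-space move.
- bot.move_gripper(opening, force=None): finger opening in mm; force is the grip in N (None keeps the last); returns when the fingers have stopped.
- bot.pause(seconds).
- bot.solve_ik(position, orientation): joint angles nearest the present ones, or None.
- bot.read_state(): the state.
- bot.camera(name): name is "scene" or "side" or "wrist"; returns the picture (420x560x3 uint8, red, green, blue); there is no depth.
- bot.get_calibration(name): a dict with "fx", "fy", "cx", "cy" (pixels), "distortion" ([k1, k2, p1, p2, k3] as OpenCV has them; the pictures are not rectified), "view" (4x4, takes a point from world to camera coordinates); the wrist camera has in their place "T_tool_cam" (4x4, takes a point from camera to tool coordinates, whose origin is the TCP and whose axes are the flange's). Camera axes: x right, y up, looking along -z (the intrinsics and any distortion apply to the point x, -y, -z); pixel columns grow to the right and rows downward; lengths in mm; the calibration is good to about 2 mm. A picture is of the moment at which its call begins: read the wrist's pose just before it. get_calibration takes no time and is no camera call.
A pose or a line that the arm cannot do raises bot.Unreachable and nothing moves.
- bot.close_job(): hands the job in, once; it reports no verdict.
The state is a dict: "t": time; "joint_pos": joint angles; "qvel": joint speeds; "tau": joint torques, N m; "tcp_pos": TCP position; "eef_rot": TCP orientation; "contact_force": force on the tool from outside, world axes, zero at the start; "moment": the same for the moment, N m; "width": finger opening in mm.
Only numpy, scipy, OpenCV 4.12 (cv2) and the standard library are available. Lean on these libraries where they do the work, as an engineer would, in place of code of your own. Each camera call takes 0.05 s, during which the arm holds its last target.

## Working session

There is one attempt and no reset: what is moved stays moved. The work goes in short steps, each a Python script; the robot and the scene stay as the last script left them, time stands still between calls to the robot, and variables do not carry over. Pictures are saved under pics/ and viewed, and the job is handed in when it is done.

```bash
mkdir -p pics; ls; python3 - <<'E'
from plant import bot
import cv2
for n in("scene","side","wrist"):
    cv2.imwrite(f"pics/{n}0.png",bot.camera(n)[:,:,::-1])
    print(n,bot.get_calibration(n))
print(bot.read_state())
E
```

```text
pics
scene {'fx': 517.8866901259611, 'fy': 517.8866901259611, 'cx': 292.8015858718187, 'cy': 214.26060007529563, 'distortion': array([-0.10143648,  0.        ,  0.        ,  0.        ,  0.        ]), 'view': array([[ 8.35880994e-01,  5.48854784e-01,  7.83513368e-03,
        -4.93195743e+02],
       [-4.13310920e-01,  6.19932451e-01,  6.66976641e-01,
         1.44768160e+02],
       [ 3.61216067e-01, -5.60751444e-01,  7.45037429e-01,
        -1.44679069e+03],
       [ 0.00000000e+00,  0.00000000e+00,  0.00000000e+00,
         1.00000000e+00]])}
side {'fx': 520.2187456686264, 'fy': 520.2187456686264, 'cx': 273.8382855205311, 'cy': 212.27988812226465, 'distortion': array([-0.09696501,  0.        ,  0.        ,  0.        ,  0.        ]), 'view': array([[-9.88590578e-01, -1.49448152e-01,  1.88127477e-02,
         5.68117627e+02],
       [ 9.57602134e-02, -5.27159659e-01,  8.44353407e-01,
        -1.13813920e+02],
       [-1.16269735e-01,  8.36521335e-01,  5.35456259e-01,
        -9.45723284e+02],
       [ 0.00000000e+00,  0.00000000e+00,  0.00000000e+00,
         1.00000000e+00]])}
wris
[... 543 characters left out ...]
)}
{'t': 0.15, 'joint_pos': array([-8.37875003e-01,  3.59229267e-01,  1.12626312e-02, -2.73700380e-04,
       -1.22411872e+00, -2.88084239e-01]), 'qvel': array([ 9.72121034e-05, -1.00167458e-03,  1.16286081e-03,  1.68581603e-04,
        1.05048499e-03, -1.66362401e-03]), 'tau': array([-7.23484791e-04, -5.83276141e+01,  2.93288916e+01,  7.00125933e+00,
        8.70154094e-03, -1.04557148e-04]), 'tcp_pos': array([ 290.26260224, -608.97749395,  225.82709966]), 'eef_rot': array([-2.20543750e-01,  9.75376862e-01,  6.25214015e-04, -2.02648986e-04]), 'contact_force': array([-0.05295608, -0.79091491, -0.60905814]), 'moment': array([ 0.00435606, -0.04034178,  0.01997751]), 'width': 87.42895040855316}
```

View pics/scene0.png

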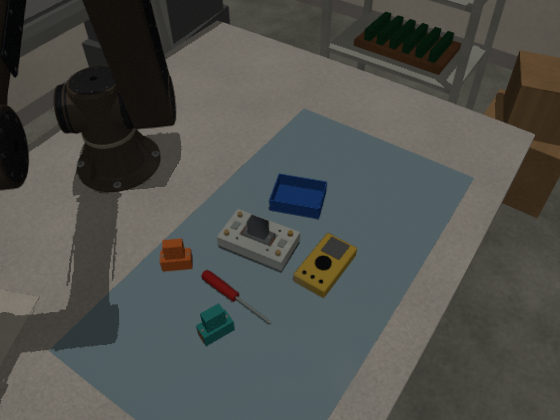

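View pics/side0.png

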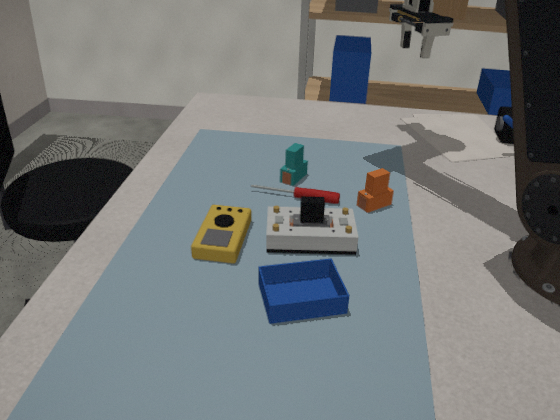

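View pics/wrist0.png

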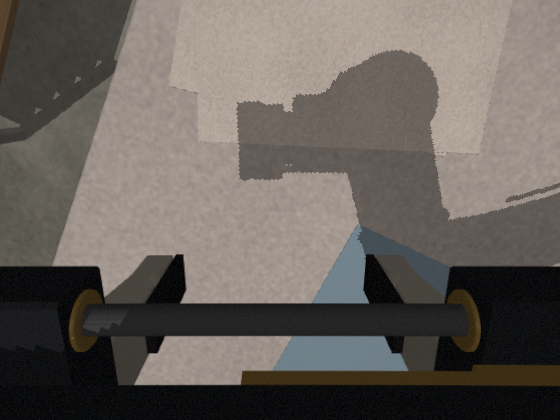

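Candidates for the module:
- Black grip in the metal base: scene (258,228), side (313,210).
- Orange look-alike: scene (176,256), side (376,190).
- Turquoise look-alike: scene (215,323), side (294,165).

I choose the black grip in the base. Next, close crops to check it.

```bash
python3 - <<'E'
import cv2,numpy as np
a=cv2.imread("pics/scene0.png")[195:280,205:315];b=cv2.imread("pics/side0.png")[185:260,255:370]
a=cv2.resize(a,(660,510),interpolation=cv2.INTER_CUBIC);b=cv2.resize(b,(690,450),interpolation=cv2.INTER_CUBIC)
cv2.imwrite("pics/c1.png",a);cv2.imwrite("pics/c2.png",b)
E
```

```text
(no output)
```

View pics/c1.png

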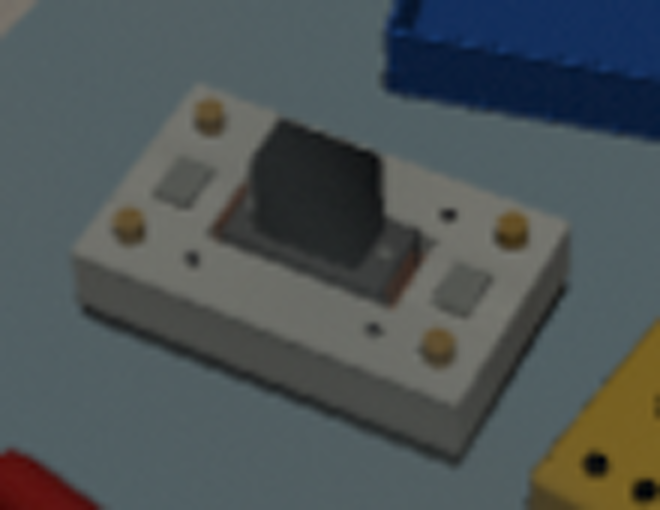

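View pics/c2.png

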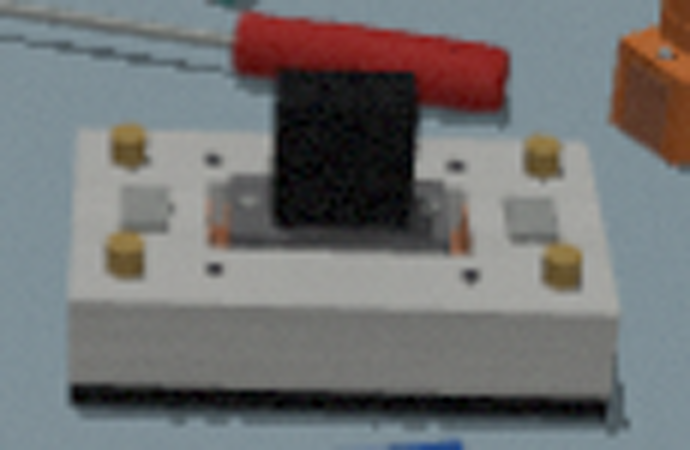

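The crops show the black grip on a grey block with copper at both pocket ends, so the choice is confirmed. The four brass terminals show clearly, at scene ≈(240,214), (226,232), (290,233), (278,253). I'll locate them and fit the base pose.

```bash
cat > h.py <<'E'
import cv2,numpy as np
from plant import bot
from scipy.spatial.transform import Rotation as R
def cam(n,st=None):
    c=bot.get_calibration(n)
    K=np.array([[c['fx'],0,c['cx']],[0,c['fy'],c['cy']],[0,0,1.]])
    if n=='wrist':
        T=np.eye(4);T[:3,:3]=R.from_quat(st['eef_rot']).as_matrix();T[:3,3]=st['tcp_pos']
        V=np.linalg.inv(T@c['T_tool_cam'])
    else: V=c['view']
    return K,np.array(c['distortion']),V
def ray(n,uv,st=None):
    K,d,V=cam(n,st)
    p=cv2.undistortPoints(np.array(uv,float).reshape(-1,1,2),K,d).reshape(-1,2)
    D=np.c_[p[:,0],-p[:,1],-np.ones(len(p))]
    C=np.linalg.inv(V)
    D=D@C[:3,:3].T
    return C[:3,3],D/np.linalg.norm(D,axis=1)[:,None]
def plane(n,uv,z,st=None):
    o,D=ray(n,uv,st); return o+D*((z-o[2])/D[:,2])[:,None]
def tri(n1,u1,n2,u2,st=None):
    o1,d1=ray(n1,u1,st);o2,d2=ray(n2,u2,st);out=[]
    for a,b in zip(d1,d2):
        A=np.array([a,-b]).T;s=np.linalg.lstsq(A,o2-o1,rcond=None)[0]
        p,q=o1+a*s[0],o2+b*s[1];out.append(np.r_[(p+q)/2,np.linalg.norm(p-q)])
    return np.array(out)
def blobs(img,lo,hi,roi,amin=4):
    x0,y0,x1,y1=roi
    m=cv2.inRange(cv2.cvtColor(img[y0:y1,x0:x1],cv2.COLOR_BGR2HSV),lo,hi)
    n,_,s,c=cv2.connectedComponentsWithStats(m)
    return [(c[i]+[x0,y0],s[i,4]) for i in range(1,n) if s[i,4]>=amin]
def fit(P,dx=68,dy=32):
    # terminals (N,2)-> centre,yaw
    c=P.mean(0); return c
E
python3 - <<'E'
from h import *
sc=cv2.imread("pics/scene0.png");sd=cv2.imread("pics/side0.png")
a=blobs(sc,(12,90,60),(28,255,255),(205,195,300,265));b=blobs(sd,(12,90,60),(28,255,255),(260,195,365,240))
print(a);print(b)
for n,l in(("scene",a),("side",b)):
    for c,s in l: print(n,c.round(1),s,plane(n,[c],48)[0].round(1))
E
```

```text
[(array([239.41176471, 213.70588235]), np.int32(17)), (array([226.1 , 231.95]), np.int32(20)), (array([290.08695652, 232.65217391]), np.int32(23)), (array([277.57894737, 251.89473684]), np.int32(19))]
[(array([363.2, 195.8]), np.int32(5)), (array([275.96774194, 208.80645161]), np.int32(31)), (array([345. , 210.5]), np.int32(30)), (array([275.5, 227. ]), np.int32(38)), (array([348.22222222, 228.83333333]), np.int32(36))]
scene [239.4 213.7] 17 [431.3   4.6  48. ]
scene [226.1 232. ] 20 [440.2 -59.   48. ]
scene [290.1 232.7] 23 [566.9  22.9  48. ]
scene [277.6 251.9] 19 [574.7 -40.5  48. ]
side [363.2 195.8] 5 [ 407.7 -129.8   48. ]
side [276.  208.8] 31 [578.4 -46.9  48. ]
side [345.  210.5] 30 [443.2 -65.2  48. ]
side [275.5 227. ] 38 [569.9  16.7  48. ]
side [348.2 228.8] 36 [434.9  -1.2  48. ]
```

```bash
python3 - <<'E'
from h import *
u=[(239.4,213.7),(226.1,231.95),(290.1,232.65),(277.6,251.9)]
v=[(348.2,228.8),(345,210.5),(275.5,227),(276,208.8)]
t=tri('scene',u,'side',v);print(t.round(1))
P=t[:,:2];c=P.mean(0)
ex=(P[2]+P[3]-P[0]-P[1]);ey=(P[0]+P[2]-P[1]-P[3])
print(c,np.degrees(np.arctan2(ex[1],ex[0])),np.degrees(np.arctan2(-ey[0],ey[1])),np.linalg.norm(ex)/2,np.linalg.norm(ey)/2)
E
```

```text
[[434.2   2.4  51.1   2. ]
 [442.7 -60.9  51.    1.3]
 [568.8  20.9  51.1   1.1]
 [577.  -42.4  51.2   1.6]]
[505.68962792 -19.98960182] 7.8029899161502145 7.4713398406020755 135.70371338004333 63.8494881257313
```

Base centre ≈(505.7, −20), yaw ≈7.6°. The terminal spacing of 135.7 × 63.8 mm matches the stated 136 × 64; the height comes out 3 mm high, about the calibration error. I'll refine with the wrist camera from above.

```bash
cat >> h.py <<'E'
def ori(yaw,tilt=0):
    "tool down, tool y along base y; tilt>0 (rad): +x end goes UP"
    c,s=np.cos(yaw),np.sin(yaw)
    M=np.array([[-c,-s,0],[-s,c,0],[0,0,-1]]).T
    by=np.array([-s,c,0])
    return R.from_rotvec(-by*tilt)*R.from_matrix(M)
E
python3 - <<'E'
from h import *
yaw=np.radians(7.6)
bot.move_ptp([505.7-10,-20,200],ori(yaw).as_quat())
st=bot.read_state();im=bot.camera("wrist")[:,:,::-1]
cv2.imwrite("pics/w1.png",im)
import pickle;pickle.dump(st,open("st1.pkl","wb"))
print(st['t'],st['tcp_pos'],st['eef_rot'],st['joint_pos'],st['contact_force'],st['moment'])
E
```

```text
2.3833 [495.80923315 -20.46471841 199.99132044] [-6.60085618e-02  9.97819055e-01 -5.01804903e-05 -2.88481004e-05] [ 3.55661866e-01  8.28327156e-02 -4.12401660e-01  9.05845352e-05
 -1.07564591e+00 -1.79438806e+00] [-0.75496197  0.45063585 -0.19018934] [-0.01493747 -0.02417825  0.01602485]
```

View pics/w1.png

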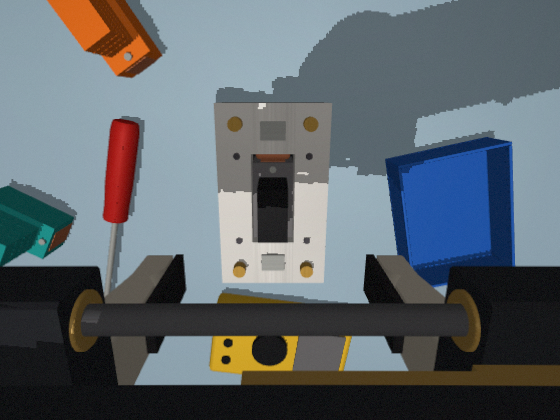

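The wrist view shows the base upright in the picture with terminals at (235,124), (311,124), (239,271) and (307,270), and the black grip at about (272,208). Compute the poses.

```bash
python3 - <<'E'
from h import *
import pickle;st=pickle.load(open("st1.pkl","rb"))
im=cv2.imread("pics/w1.png")
b=blobs(im,(10,90,60),(30,255,255),(215,100,335,285),15)
uv=np.array([c for c,s in b]);print([(c.round(1),s) for c,s in b])
P=plane('wrist',uv,51,st)[:,:2]
print(P.round(1))
print('centre',P.mean(0))
L=cv2.cvtColor(im,cv2.COLOR_BGR2GRAY)
m=(L[170:250,245:300]<25).astype(np.uint8)
n,_,s,c=cv2.connectedComponentsWithStats(m);i=1+s[1:,4].argmax();print(s[i]+[245,170,0,0,0],c[i]+[245,170])
x,y=s[i,:2]+[245,170];w,h=s[i,2:4]
print(plane('wrist',[(x,y),(x+w,y),(x,y+h),(x+w,y+h)],90,st).round(1))
cv2.imwrite("pics/w1c.png",cv2.resize(im[140:260,220:330],(660,600)[::1],interpolation=cv2.INTER_CUBIC)[:600])
E
```

```text
[(array([234.2, 123.9]), np.int32(177)), (array([310.4, 123.8]), np.int32(172)), (array([270.4, 157.6]), np.int32(114)), (array([286.3, 156.3]), np.int32(15)), (array([238.9, 269.3]), np.int32(158)), (array([305.8, 269.4]), np.int32(161))]
[[ 4.411e+02 -6.280e+01]
 [ 4.327e+02  4.000e-01]
 [ 4.652e+02 -2.910e+01]
 [ 4.622e+02 -1.570e+01]
 [ 5.747e+02 -4.510e+01]
 [ 5.665e+02  1.790e+01]]
centre [490.41902425 -22.39486631]
[257 178  31  30 857] [272.33138856 192.36756126]
[[475.7 -37.7  90. ]
 [472.6 -14.2  90. ]
 [499.6 -34.9  90. ]
 [496.4 -10.8  90. ]]
```

View pics/w1c.png

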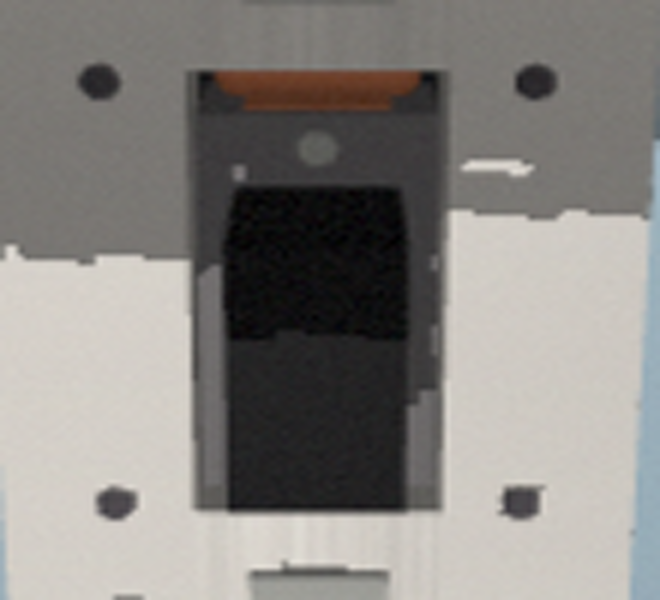

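The wrist view puts the centre at (503.8, −22.4), yaw 7.5°, and stereo puts it at (505.7, −20.0), yaw 7.6°. The fingers appear centred at column 274, which implies the camera's listed y offset is about 1.3 mm off and moves the wrist figure to y ≈ −21.1. I'll use (504.7, −20.7) and 7.55°, which is well within the jaw opening. Now descend and grip.

```bash
python3 - <<'E'
from h import *
yaw=np.radians(7.55);C=[504.7,-20.7]
bot.line_to(C+[110],200,ori(yaw).as_quat())
bot.line_to(C+[53.5],60)
s=bot.read_state();print(s['t'],s['tcp_pos'],s['contact_force'].round(2))
bot.move_gripper(20,25)
s=bot.read_state();print(s['t'],s['tcp_pos'],s['contact_force'].round(2),s['moment'].round(3),s['width'])
bot.move_gripper(10,60)
s=bot.read_state();print(s['t'],s['tcp_pos'],s['contact_force'].round(2),s['moment'].round(3),s['width'])
for n in("side","wrist","scene"): cv2.imwrite(f"pics/g_{n}.png",bot.camera(n)[:,:,::-1])
E
python3 - <<'E'
import cv2,numpy as np
a=cv2.imread("pics/g_side.png")[160:260,240:390]
cv2.imwrite("pics/g1.png",cv2.resize(a,(750,500)))
E
```

```text
4.125 [504.97121886 -20.63916168  53.79769977] [ 0.51 -1.01  0.83]
5.15 [504.72169487 -20.8720701   53.57514552] [ 1.26 -2.03  0.59] [-0.764 -0.133 -0.039] 23.85073826708323
5.3667 [504.72906853 -20.85046799  53.55899415] [ 0.84 -2.21  0.81] [-1.084 -0.12  -0.08 ] 23.882809223152226
```

View pics/g1.png

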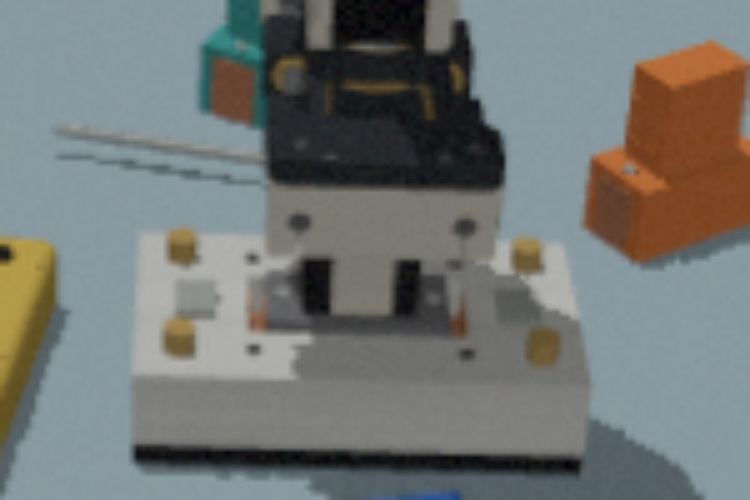

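View pics/g_wrist.png

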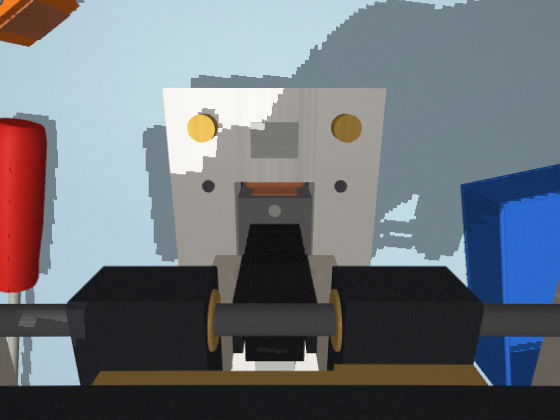

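The grip is good: width 23.9 mm against the stated 24, with the fingers centred on the grip. Next comes the first swing and its reverse, pivoting about the point midway between the bars, watching the forces.

```bash
cat >> h.py <<'E'
YAW=np.radians(7.55);C=np.array([504.7,-20.7,26.])
def sw(deg,h,v=6,T0=27.5):
    q=ori(YAW,np.radians(deg)); p=C-q.as_matrix()[:,2]*(T0+h)
    bot.line_to(list(p),v,q.as_quat())
    s=bot.read_state();z=R.from_quat(s['eef_rot']).as_matrix()[:,0]
    print(deg,h,'t',round(s['t'],2),'perr',(s['tcp_pos']-p).round(2),'tilt',round(np.degrees(-np.arcsin(z[2])),2),'F',s['contact_force'].round(1),'M',s['moment'].round(2),'w',round(s['width'],2),flush=True)
def shot(tag):
    for n in("side","scene"): cv2.imwrite(f"pics/{tag}_{n}.png",bot.camera(n)[:,:,::-1])
    a=cv2.imread(f"pics/{tag}_side.png")[160:260,240:390];b=cv2.imread(f"pics/{tag}_scene.png")[190:290,200:320]
    cv2.imwrite(f"pics/{tag}.png",np.hstack([cv2.resize(a,(450,300)),cv2.resize(b,(350,300))]))
E
python3 - <<'E'
from h import *
for f in (.5,1): sw(6.5*f,2.5*f,5)
shot("s1")
for d,h in ((2,4),(-2,5),(-6.5,6.5)): sw(d,h,6)
shot("s2")
E
```

```text
3.25 1.25 t 6.08 perr [-0.33 -0.15  0.53] tilt 3.29 F [-2.  -2.9  7.7] M [-1.15  1.05 -0.05] w 23.37
6.5 2.5 t 6.64 perr [-0.16 -0.12  0.76] tilt 6.56 F [-2.3 -3.  10.5] M [-1.16  1.48 -0.07] w 23.84
2 4 t 7.37 perr [0.17 0.21 0.04] tilt 2.08 F [ 1.1 -1.   0.1] M [-0.17 -0.42 -0.02] w 23.71
-2 5 t 7.92 perr [ 0.04  0.19 -0.07] tilt -1.96 F [ 1.9  1.1 -0.9] M [ 0.56 -0.71 -0.03] w 23.7
-6.5 6.5 t 8.57 perr [-0.12  0.08 -0.16] tilt -6.48 F [ 2.1  2.1 -2.7] M [ 0.85 -1.45 -0.06] w 23.79
```

```bash
python3 -c "
import cv2,numpy as np
cv2.imwrite('pics/s12.png',np.vstack([cv2.imread('pics/s1.png'),cv2.imread('pics/s2.png')]))"
```

```text
(no output)
```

View pics/s12.png

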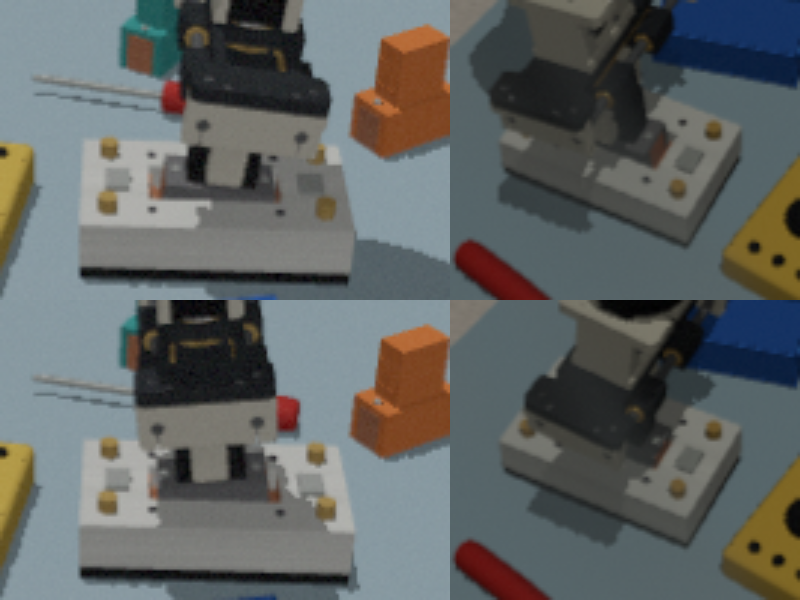

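The first swing briefly touched the pocket floor, with Fz about +10 N, which is harmless. The module follows the tilt and the base is still standing. I'll carry on rocking.

```bash
python3 - <<'E'
from h import *
for d,h in ((-2,8),(2,9),(6.5,10.5)): sw(d,h,6)
shot("s3")
for d,h in ((2,12),(-2,13),(-6.5,14.5)): sw(d,h,6)
shot("s4")
cv2.imwrite('pics/s34.png',np.vstack([cv2.imread('pics/s3.png'),cv2.imread('pics/s4.png')]))
E
```

```text
-2 8 t 9.34 perr [0.22 0.01 0.38] tilt -1.98 F [1.5 2.4 1.5] M [ 0.79 -0.53 -0.12] w 23.55
2 9 t 9.94 perr [-0.03 -0.12 -0.07] tilt 1.97 F [ 2.7  0.6 -2.1] M [ 0.   -0.62 -0.03] w 23.88
6.5 10.5 t 10.64 perr [ 0.11 -0.09  0.12] tilt 6.49 F [ 3.1 -1.7  0.5] M [-0.65 -0.24 -0.11] w 23.46
2 12 t 11.46 perr [-0.15  0.   -0.25] tilt 2.0 F [ 2.4 -0.9 -3.6] M [-0.24 -0.95 -0.04] w 24.06
-2 13 t 12.1 perr [0.05 0.08 0.06] tilt -1.97 F [ 2.2 -0.2 -1.8] M [ 0.18 -0.99  0.01] w 23.27
-6.5 14.5 t 12.84 perr [-0.98 -0.21  0.74] tilt -6.67 F [-3.8  1.8 10.3] M [ 0.55  1.51 -0.07] w 23.56
```

View pics/s34.png

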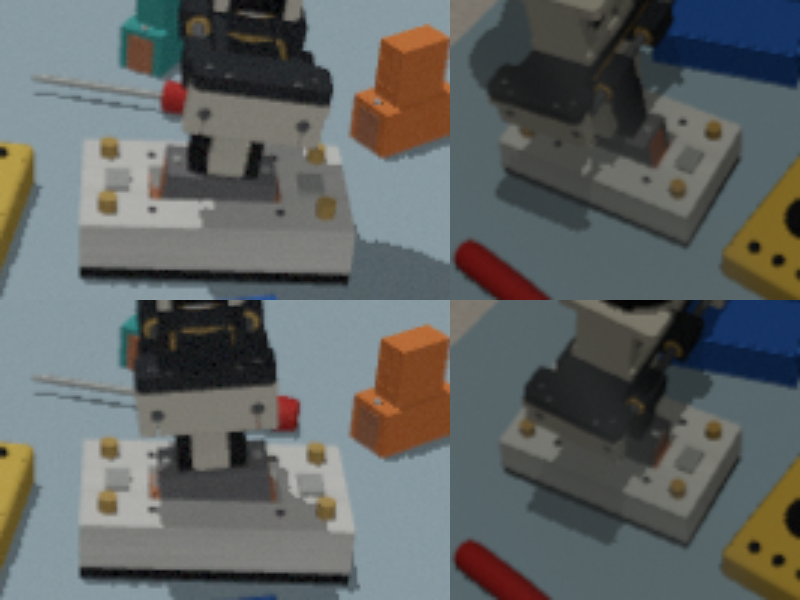

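The tips number two each way so far, and the last swing shows Fz +10 N. The −x end has risen about 18.5 mm, so bar_a has let go and is nudging its lower edge. Now I'll ease the +x end up past its bar slowly, keeping the −x end at its height.

```bash
python3 - <<'E'
from h import *
for d,h in ((-4.5,16),(-2,17.5),(1,19.2),(4.5,21)): sw(d,h,5)
shot("s5")
E
```

```text
-4.5 16 t 13.52 perr [-1.21 -0.31  0.43] tilt -4.67 F [-1.9  1.3  5.2] M [ 0.37  1.14 -0.09] w 24.34
-2 17.5 t 14.16 perr [-1.11 -0.29  0.44] tilt -2.16 F [-2.8  0.8  6.6] M [ 0.33  1.28 -0.06] w 23.21
1 19.2 t 14.9 perr [-0.74 -0.27  0.59] tilt 0.89 F [-2.6  2.   7.6] M [0.29 1.24 0.  ] w 23.9
4.5 21 t 15.73 perr [-0.44 -0.22  0.84] tilt 4.42 F [-3.3  0.7 10.9] M [ 0.4   1.62 -0.03] w 23.82
```

View pics/s5.png

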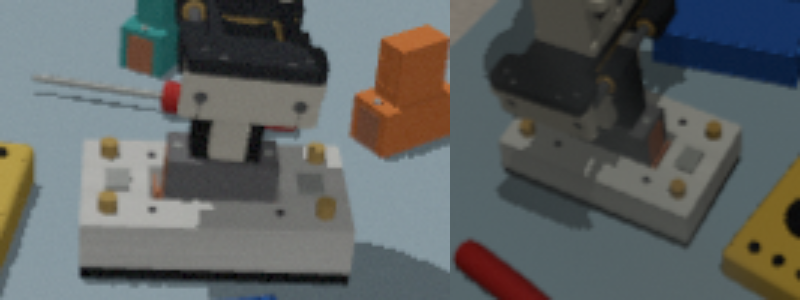

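```bash
python3 - <<'E'
from h import *
sw(2,23,5); sw(0,26,8); sw(0,34,20); bot.pause(.1); shot("s6")
E
```

```text
2 23 t 16.57 perr [-0.27 -0.09 -0.27] tilt 1.96 F [-0.3 -0.3 -0.6] M [-0.04  0.12 -0.02] w 23.91
0 26 t 17.17 perr [ 0.02 -0.01 -0.12] tilt -0.01 F [-0.3 -0.1 -1.5] M [ 0.01 -0.01  0.04] w 23.55
0 34 t 17.72 perr [0.01 0.04 0.13] tilt 0.02 F [-0.4  0.  -2.8] M [-0.01 -0.03 -0.02] w 23.9
```

View pics/s6.png

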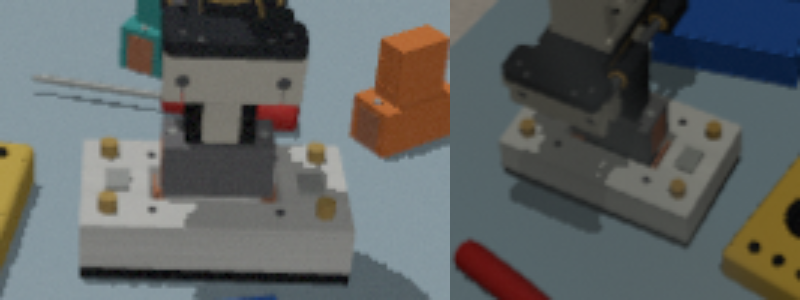

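Free: forces are now just the weight and the base is in place. Lift to 20 mm of air and measure the module's tilt in the grip.

```bash
python3 - <<'E'
from h import *
sw(0,52,25); bot.pause(.3); s=bot.read_state();print(s['t'],s['contact_force'],s['moment'])
shot("s7")
a=cv2.imread("pics/s7_side.png")[150:250,255:370]
cv2.imwrite("pics/s7a.png",cv2.resize(a,(690,600),interpolation=cv2.INTER_CUBIC))
cv2.imwrite("pics/s7w.png",bot.camera("wrist")[:,:,::-1])
a=cv2.imread("pics/s7_scene.png")[180:280,205:315]
cv2.imwrite("pics/s7b.png",cv2.resize(a,(660,600),interpolation=cv2.INTER_CUBIC))
E
```

```text
0 52 t 18.78 perr [-0.11 -0.01 -0.09] tilt -0.01 F [ 0.4  0.2 -1.9] M [ 0.01 -0.05 -0.02] w 23.99
19.0833 [-0.7292387   0.59224217 -0.84327082] [-0.04897647 -0.0498492  -0.01809322]
```

View pics/s7a.png

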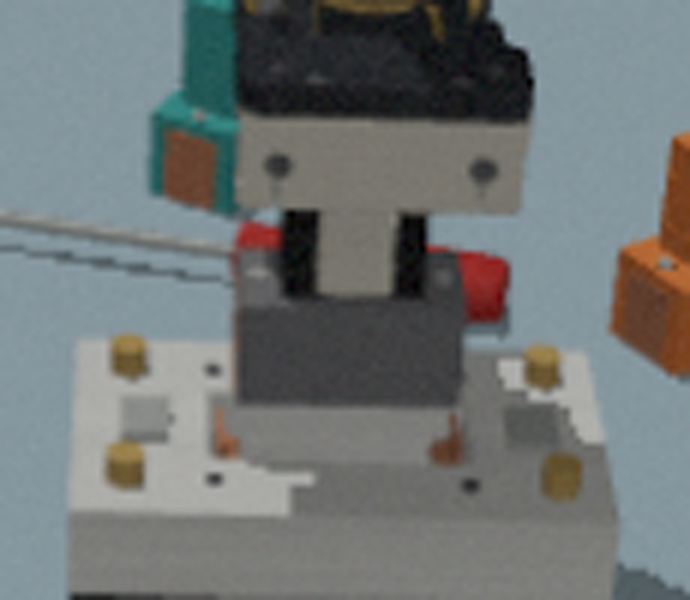

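View pics/s7b.png

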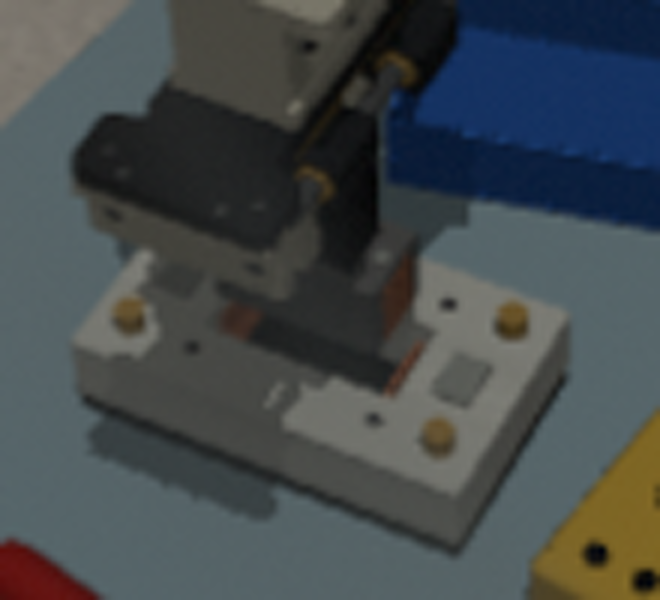

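View pics/s7w.png

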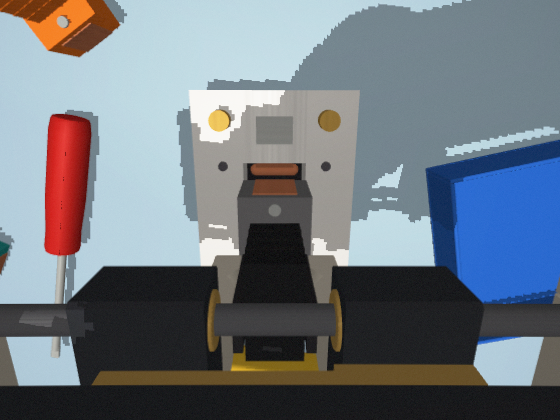

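```bash
python3 - <<'E'
from h import *
ex=np.array([np.cos(YAW),np.sin(YAW),0]);ey=np.array([-ex[1],ex[0],0]);O=np.array([504.7,-20.7,0])
def onface(uv,yoff):
    o,D=ray('side',uv); t=((O+ey*yoff-o)@ey)/(D@ey); P=o+D*t[:,None]
    return np.c_[(P-O)@ex,P[:,2]]
f=lambda L:[(x/6+255-.5+.08,y/6+150-.5+.08) for x,y in L]
print('block BL BR TR TL',onface(f([(238,402),(462,405),(464,298),(238,303)]),18).round(1).tolist())
print('base top edge',onface(f([(70,513),(617,520)]),50).round(1).tolist())
# subpixel edges: gray profile of lower block edge by columns
g=cv2.cvtColor(cv2.imread("pics/s7_side.png"),cv2.COLOR_BGR2GRAY).astype(float)
def edge(cols,r0,r1):
    out=[]
    for c in cols:
        d=np.abs(np.diff(g[r0:r1,c])); out.append((c,r0+.5+(d*np.arange(len(d))).sum()/d.sum()))
    return out
lo=edge(range(298,330),213,222);p=np.polyfit(*np.array(lo).T,1)
q=[(296,np.polyval(p,296)),(331,np.polyval(p,331))];P=onface(q,18)
print('bottom edge',P.round(1).tolist(),'tilt +x up deg',np.degrees(np.arctan2(P[0,1]-P[1,1],P[0,0]-P[1,0])))
# base top near edge
lo=edge(range(270,355),232,240);p=np.polyfit(*np.array(lo).T,1)
q=[(270,np.polyval(p,270)),(355,np.polyval(p,355))];P=onface(q,50);print('base edge',P.round(1).tolist(),np.degrees(np.arctan2(P[0,1]-P[1,1],P[0,0]-P[1,0])))
b=blobs(cv2.imread("pics/s7_side.png"),(12,90,60),(28,255,255),(260,200,352,240))
print([c.round(1) for c,s in b])
b=blobs(cv2.imread("pics/s7_scene.png"),(12,90,60),(28,255,255),(205,210,296,262))
print([(c.round(1),s) for c,s in b])
E
```

```text
block BL BR TR TL [[35.1, 65.5], [-34.7, 66.5], [-32.3, 105.2], [36.5, 101.4]]
base top edge [[86.2, 44.1], [-81.5, 46.6]]
bottom edge [[31.8, 64.9], [-33.7, 66.0]] tilt +x up deg -0.9476322370371375
base edge [[79.3, 43.9], [-76.9, 47.7]] -1.4000660609268136
[array([276. , 208.7]), array([345. , 210.6]), array([275.5, 227. ]), array([348.4, 228.9])]
[(array([226.2, 231.9]), np.int32(21)), (array([290.1, 232.7]), np.int32(23)), (array([277.6, 251.9]), np.int32(19))]
```

```bash
python3 - <<'E'
from h import *
ex=np.array([np.cos(YAW),np.sin(YAW),0]);ey=np.array([-ex[1],ex[0],0]);O=np.array([504.7,-20.7,0])
def onface(uv,yoff):
    o,D=ray('side',uv); t=((O+ey*yoff-o)@ey)/(D@ey); P=o+D*t[:,None]
    return np.c_[(P-O)@ex,P[:,2]]
g=cv2.GaussianBlur(cv2.cvtColor(cv2.imread("pics/s7_side.png"),cv2.COLOR_BGR2GRAY).astype(np.float32),(0,0),.6)
def vedge(rows,c0,c1,yo,n):
    L=[]
    for r in rows:
        d=np.abs(np.diff(g[r,c0:c1]));d=d*(d>d.max()*.4);L.append((c0+.5+(d*np.arange(len(d))).sum()/d.sum(),r))
    P=onface(L,yo);k=np.polyfit(P[:,1],P[:,0],1);print(n,'lean +x deg',np.degrees(np.arctan(k[0])).round(2),'x mid',np.polyval(k,P[:,1].mean()).round(1),np.std(P[:,0]-np.polyval(k,P[:,1])).round(2))
def hedge(cols,r0,r1,yo,n):
    L=[]
    for c in cols:
        d=np.abs(np.diff(g[r0:r1,c]));d=d*(d>d.max()*.4);L.append((c,r0+.5+(d*np.arange(len(d))).sum()/d.sum()))
    P=onface(L,yo);k=np.polyfit(P[:,0],P[:,1],1);print(n,'slope deg',np.degrees(np.arctan(k[0])).round(2),'z mid',np.polyval(k,P[:,0].mean()).round(1),np.std(P[:,1]-np.polyval(k,P[:,0])).round(2))
vedge(range(203,216),290,299,18,'block L');vedge(range(203,216),328,336,18,'block R')
vedge(range(238,246),262,271,50,'base L');vedge(range(240,248),353,362,50,'base R')
hedge(range(297,331),213,221,18,'block bot');hedge(list(range(297,302))+list(range(325,330)),196,204,18,'block top')
hedge(range(270,354),231,241,50,'base top');hedge(range(270,354),243,255,50,'base bot')
E
```

```text
block L lean +x deg 2.29 x mid 37.2 0.41
block R lean +x deg 4.84 x mid -33.6 0.69
base L lean +x deg 0.56 x mid 86.6 0.05
base R lean +x deg -0.09 x mid -83.3 0.59
block bot slope deg -0.83 z mid 65.2 0.27
block top slope deg -5.36 z mid 104.1 2.29
base top slope deg -1.06 z mid 46.7 2.55
base bot slope deg -1.32 z mid 10.1 0.38
```

```bash
python3 - <<'E'
import cv2,numpy as np
a=cv2.imread("pics/s7_side.png")[185:225,288:340]
a=np.clip(a.astype(float)*2,0,255).astype(np.uint8)
cv2.imwrite("pics/z.png",cv2.resize(a,(780,600),interpolation=cv2.INTER_NEAREST))
E
```

```text
(no output)
```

View pics/z.png

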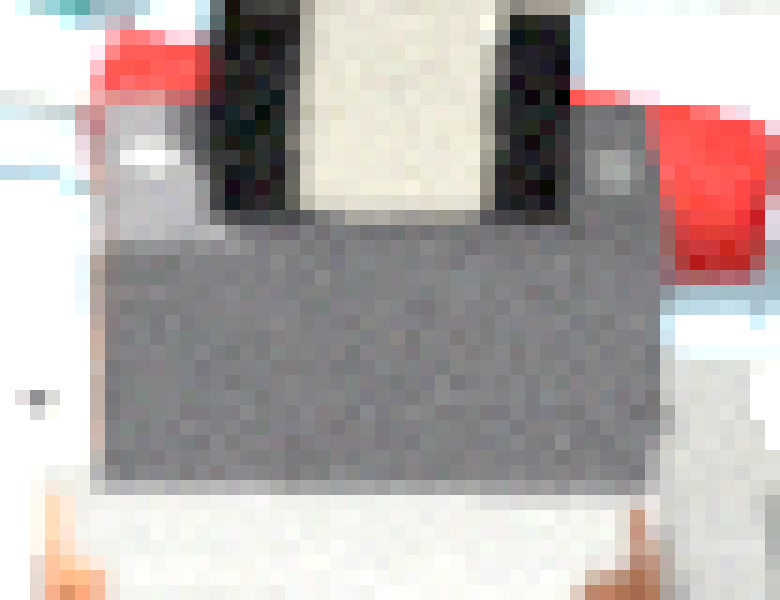

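In the side view:
- **Module:** underside 65.2 against base top ≈45.4 in the same biased frame, so about 20 mm of air. Its tilt differs from the base's by about 0.4°, with x mid 1.8 against 1.7.
- **Base:** terminal pixels unchanged within 0.2 px.

One last check of the neighbouring objects, then hand in.

```bash
python3 - <<'E'
from h import *
for n,lo,hi,roi in(('meter',(20,120,80),(35,255,255),(190,200,258,265)),('bin',(105,150,50),(125,255,255),(250,255,355,325)),('driver',(0,150,60),(6,255,255),(326,185,345,205))):
    print(n,[max(blobs(cv2.imread(f"pics/{p}_side.png" if p!='0' else "pics/side0.png"),lo,hi,roi),key=lambda b:b[1])[0].round(2) for p in('0','s7')])
s=bot.read_state();print(s['t'],s['tcp_pos'],abs(s['qvel']).max(),s['width'])
bot.close_job()
E
```

```text
meter [array([222.41, 234.55]), array([222.42, 234.55])]
bin [array([302.15, 290.36]), array([302.31, 290.29])]
driver [array([331.84, 196.8 ]), array([335.02, 196.94])]
19.2333 [504.68718767 -20.70887993 105.45344756] 0.0013606213711848236 23.627314236022347
the job is handed in; nothing more can be done
```

The module is free, and I handed the job in at 19.2 s with it held still and level above its pocket. I gripped the tall black grip across its 24 mm (fingers at 23.9 mm). I then rocked it about the middle between the bars, to +6.5°, −6.5°, +6.5°, −6.5° and +4.4°, while easing it up, then levelled it and lifted it straight.

**Last checks**
- **Air gap:** about 20 mm between the module's underside and the base's top, by both the arm's own position and the side camera.
- **Level:** tilt within about 0.5° of the base by the module's bottom edge. The side and top edges gave 2–5°, but they were noisy against the background, so I went by the bottom edge.
- **Position:** module and base centres agree to about 0.2 mm along x in the side view, and the module looked centred across its width in the wrist view.
- **Base:** its terminals are within 0.2 px of where they started in the side view.
- **Bin and meter:** unmoved within 0.2 px.
- **Screwdriver:** its colour mask shifted by 3 px. The gripper was partly hiding it in that view and went nowhere near it, so I take this as occlusion rather than movement.

**Forces:** about 10 N upward showed three times in the readings: once when the module touched the pocket floor on the first swing, and twice as its −x end sat on the released bar. Both are well within the limits.

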